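# Load the shaker case

## Task

Put all the empty shakers away in the clear case: swing its hasp right down off the staple, swing the hood up until it rests open, stand all the tall shakers in the back row first and only then the short ones in the front row. Then lower the hood fully shut and swing the hasp right back over the staple. Leave the bowl, tumbler, mold and spatula where they are.

Things in the scene. Friction and masses are not known exactly. Their poses are not given: they have to be found in the camera images.
- case: Fixed white tray of the case, 190 mm deep along its x (pointing away from the robot, to its back), 270 mm wide (y), turned up to 0.2 rad. Origin: centre of its underside, on the table. Inner floor 10 mm up, 174 x 254 mm, between rims 8 mm thick whose tops are 20 mm up. Back row: shaker centres about x = +20 mm; front row: about x = -58 mm.
- hood_hinge (a point): Middle of the hood's hinge line (along the case's y), on the tray's back rim: x = +91, y = 0, z = 20 mm in the case's frame. The clear hood with steel edge trim has headroom of 122 mm above the tray's floor back of x = -34 mm, sloping down to 76 mm at its front (x = -97 mm): a tall shaker in the front row keeps it from closing.
- hood (a joint): Hinge of the clear acrylic hood over the tray, rad: 0 = down, grows as its front is swung up and back, stop at 1.58. About 0.4 kg, lightly damped. Below about 0.8 rad it falls shut; above about 1.1 it falls open to the stop and stays there, tipped back behind the tray. No latch but the hasp.
- hood_handle (a point): Centre of the hood's handle: black barrel 30 mm long (along the case's y), 18 mm diameter, on a thin stem 30 mm before the hood's front. Hood down: x = -131, y = +50, z = 42 mm in the case's frame (222 mm before, 22 mm above the hinge). Can be pinched by its two ends from above, fingers pointing down through the whole swing; it turns between the pads.
- hasp (a joint): Hinge of the brass hasp, rad: 0 = upright, its slot over the hood's steel staple (holds the hood down); grows as its top is pulled towards the robot and down, stop at 1.0. Stiff (0.03 N m): stays where it is left. Its hinge line (along the case's y) is at x = -110, y = -50, z = 30 mm in the case's frame.
- hasp_grip (a point): Centre of the hasp's red grip barrel, 26 mm long (along the case's y), 16 mm diameter. Hasp upright: x = -132, y = -50, z = 72 mm in the case's frame (22 mm before, 42 mm above its hinge); about 34 mm above the table at the stop. Can be pinched by its two ends from above, fingers pointing down; it turns between the pads.
- tall1: A tall empty sprinkle shaker: silver cylinder with a dark foot, a dark collar and a pierced domed top, 44 mm diameter, 105 mm high, about 0.15 kg, standing on the table. Origin at the centre of its underside, z up. None when absent.
- tall2: A tall empty sprinkle shaker: silver cylinder with a dark foot, a dark collar and a pierced domed top, 44 mm diameter, 105 mm high, about 0.15 kg, standing on the table. Origin at the centre of its underside, z up. None when absent.
- tall3: A tall empty sprinkle shaker: silver cylinder with a dark foot, a dark collar and a pierced domed top, 44 mm diameter, 105 mm high, about 0.15 kg, standing on the table. Origin at the centre of its underside, z up. None when absent.
- short1: A short empty sprinkle shaker: orange cylinder with a dark foot, a dark collar and a silver pierced domed top, 50 mm diameter, 60 mm high, about 0.11 kg, standing on the table. Origin at the centre of its underside, z up. None when absent.
- short2: A short empty sprinkle shaker: orange cylinder with a dark foot, a dark collar and a silver pierced domed top, 50 mm diameter, 60 mm high, about 0.11 kg, standing on the table. Origin at the centre of its underside, z up. None when absent.
- short3: A short empty sprinkle shaker: orange cylinder with a dark foot, a dark collar and a silver pierced domed top, 50 mm diameter, 60 mm high, about 0.11 kg, standing on the table. Origin at the centre of its underside, z up. None when absent.
- bowl: Blue ceramic bowl, 140 mm across, 65 mm high, a bystander. Origin at the centre of its underside.
- tumbler: Ribbed glass tumbler with steel piping tips in it, 76 mm across, 123 mm high over the tips, a bystander. Origin at the centre of its underside.
- mold: Terracotta-coloured silicone reindeer mold, 90 x 120 x 18 mm, lying flat, a bystander. Origin at the centre of its underside.
- spatula: Spatula of stainless steel, 240 mm long, lying along its own x, a bystander. Origin under its middle.
Mind the look-alikes: they are no part of the job. Leave any brown or purple look-alike of the short3 alone.

How it is judged:
By the outcome, as a careful person would: the job done as asked, in the order asked, and still so for the second after the job is handed in, with the robot touching nothing.
Of tall1, tall2, tall3 only 2 to 3 are there at a start; the rules pass over those that are not, and their reading is None.
Of short1, short2, short3 only 1 to 2 are there at a start; the rules pass over those that are not, and their reading is None.
At some moment in a run one of short1, short2, short3 may be knocked a few centimetres aside while the robot is not near it.
It also fails if it takes over 210 s, if anything falls off the work surface, if the arm or the gripper's body presses on something with over 40 N, if the wrist force passes 120 N, or if a joint passes its speed limit or range.

## Robot

A 6-joint arm with a two-finger parallel gripper is mounted at the origin on the work surface. World frame = base frame: x ahead of the robot, y to its left, z up, the work surface at z = 0. Lengths are in m, angles in rad, forces in N, time in s.
With the tool pointing down it reaches from about 0.275 to 0.75 m from the base axis. Payload 10.2 kg.
Tool frame: the origin (TCP) lies midway between the tips of the shut fingers; the grasp point (between the pads) lies 19 mm behind it (env.hold_point_z is the distance from the TCP to the grasp point, in m); z points along the fingers, y is the line along which they close (so a half turn about z gives the same grasp; the last joint's range is limited). The gripper opens to 85 mm and grips with 20 to 120 N. Pads are 22 mm wide; open, the fingers measure 114 mm over their backs; the gripper's body (76 mm by 85 mm) begins 54 mm behind the grasp point. The pads swing forward as they close: fully open they stand 13 mm farther back than shut.
Start: joints at [1.038, 0.313, 1.498, -0, 1.331, -0.223], TCP at [0.16, 0.5, 0.231] pointing down, gripper open.
Joint ranges: [-2.94, 2.94], [-0.97, 2.17], [0.19, 2.56], [-1.23, 4.37], [0.02, 3.11], [-2.88, 2.88]. Speed limits (rad/s): [2.39, 2.39, 3.01, 3.14, 3.14, 3.14].

## Interface

Orientations are given as a unit quaternion [x, y, z, w].
In Python, from bench import env, kinematics, monitor, eyes, job gives the robot as it stands. The module is installed in compiled form; this text tells all that it offers. Calls block until the motion is done:
- env.reach(position, orientation): joint-space move of the TCP to a pose.
- env.movel(position, velocity=0.15, frame=None, guard=None): straight line of the TCP; frame=None keeps the orientation; velocity is the mean speed in m/s. With guard (N) it stops when the force on the tool has changed by that much, and returns True; else False.
- env.set_joints(angles): joint-space move.
- env.release() and env.close_gripper(effort=None): open the fingers fully, or close them until they stop; effort is the grip in N (None keeps the last).
- env.hold(seconds).
- kinematics.ik(position, orientation): joint angles nearest the present ones, or None.
- monitor.sense(): the state.
- eyes.grab_frame(name): name is "scene" or "top" or "wrist"; returns a dict with "frame" (384x512x3 uint8, red, green, blue), "mtx" (3x3 intrinsics, pixels), "k1" (the pictures are not rectified: a ray, as slopes to the right and down, at radius r is drawn at 1 + k1 r^2 times it, then the intrinsics apply), "view" (4x4, takes a point from world to camera coordinates). Camera axes: x right, y down, z forward; pixel columns grow to the right and rows downward; lengths in m; the calibration is good to about 2 mm. A picture is of the moment at which its call begins. There is no depth.
A pose or a line that the arm cannot do raises env.MotionError and nothing moves.
- job.hand_in(): hands the job in; it is judged then, once.
The state is a dict: "clock": time; "joints": joint angles; "qvel": joint speeds; "joint_efforts": joint torques, N m; "position": TCP position; "ee_rot": TCP orientation; "contact_force": force on the tool from outside, world axes, zero at the start; "ft_torque": the same for the moment, N m; "finger_gap": opening from 0.0 (shut) to 1.0 (fully open); "gripper_force": force on a finger pad.
Only numpy, scipy, OpenCV 4.12 (cv2) and the standard library are available. Lean on these libraries where they do the work, as an engineer would, in place of code of your own. Each camera call takes 0.05 s, during which the arm holds its last target. There are 200 camera calls.

## Working session

There is one attempt and no reset: what is moved stays moved. The work goes in short steps, each a Python script; the robot and the scene stay as the last script left them, time stands still between calls to the robot, and variables do not carry over. Pictures are saved under pics/ and viewed, at most 14 in all, crops included, and the job is handed in when it is done.

```bash
mkdir -p pics; cat > h.py <<'E'
import numpy as np, cv2
from bench import env, kinematics, monitor, eyes, job
from scipy.spatial.transform import Rotation as R
def save(f,name,crop=None,s=1):
    im=f["frame"][:,:,::-1]
    if crop: im=im[crop[1]:crop[3],crop[0]:crop[2]]
    cv2.imwrite(f"pics/{name}.png",cv2.resize(np.ascontiguousarray(im),None,fx=s,fy=s,interpolation=cv2.INTER_CUBIC))
def ray(f,px):
    K=f["mtx"]; d=np.array([(px[0]-K[0,2])/K[0,0],(px[1]-K[1,2])/K[1,1]])
    u=d.copy()
    for _ in range(20): u=d/(1+f["k1"]*(u@u))
    V=f["view"]; Rm=V[:3,:3]; o=-Rm.T@V[:3,3]; v=Rm.T@np.array([u[0],u[1],1]); return o,v/np.linalg.norm(v)
def onz(f,px,z):
    o,v=ray(f,px); return o+v*(z-o[2])/v[2]
def proj(f,p):
    c=f["view"][:3,:3]@np.asarray(p)+f["view"][:3,3]; u=c[:2]/c[2]; u=u*(1+f["k1"]*(u@u))
    return np.array([f["mtx"][0,0]*u[0]+f["mtx"][0,2],f["mtx"][1,1]*u[1]+f["mtx"][1,2]])
def tri(f1,p1,f2,p2):
    A=[];b=[]
    for f,p in((f1,p1),(f2,p2)):
        o,v=ray(f,p); M=np.eye(3)-np.outer(v,v); A.append(M); b.append(M@o)
    return np.linalg.lstsq(np.vstack(A),np.hstack(b),rcond=None)[0]
def down(yaw):  # tool y axis along world angle yaw (mod pi), pointing down
    return (R.from_euler('z',yaw-np.pi/2)*R.from_quat([1,0,0,0])).as_quat()
E
python3 - <<'E'
from h import *
for n in("top","scene"):
    f=eyes.grab_frame(n); save(f,n+"0",s=1.5); print(n,f["mtx"].tolist(),f["k1"],f["view"].round(3).tolist())
s=monitor.sense(); print(s["clock"],s["ee_rot"],env.hold_point_z,s["position"])
E
```

```text
top [[394.3025066447319, 0.0, 248.28430408708692], [0.0, 394.3025066447319, 192.96748872380624], [0.0, 0.0, 1.0]] -0.1034353589757215 [[0.028, -1.0, -0.011, -0.004], [-0.993, -0.026, -0.112, 0.612], [0.112, 0.014, -0.994, 1.437], [0.0, 0.0, 0.0, 1.0]]
scene [[426.9074942717895, 0.0, 254.48737805890795], [0.0, 426.9074942717895, 194.71496140561334], [0.0, 0.0, 1.0]] -0.1532690870696578 [[-0.6, 0.8, 0.001, 0.363], [0.618, 0.464, -0.634, -0.344], [-0.508, -0.38, -0.773, 1.647], [0.0, 0.0, 0.0, 1.0]]
0.1 [ 1.54274557e-01  9.88027858e-01 -5.17553915e-04 -2.13528855e-04] 0.0187 [0.15995044 0.4998179  0.23080172]
```

View pics/top0.png

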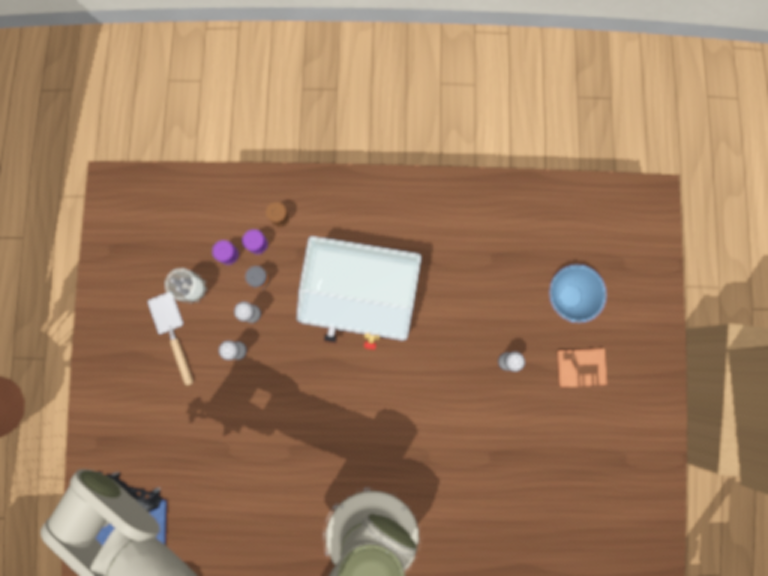

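View pics/scene0.png

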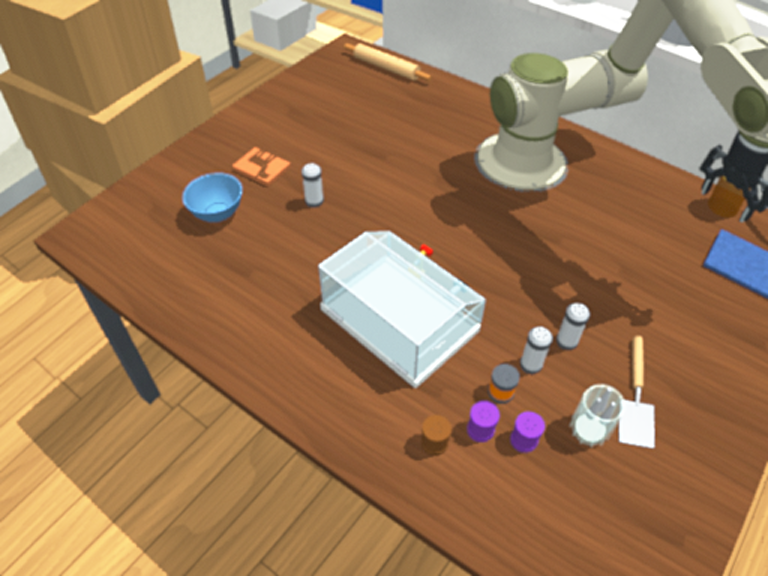

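Top shows the case at about (360,288), the talls at (245,312), (230,350) and (513,361), a short at (255,275), and the red hasp at (371,342). The scene view also shows something brownish-orange under the gripper at (725,197), so I'll check that with the wrist camera and then look at the case from close by.

```bash
python3 - <<'E'
from h import *
f=eyes.grab_frame("wrist"); a=f["frame"]
env.reach([0.36,0.03,0.33],down(np.pi/2-0.14))
g=eyes.grab_frame("wrist"); np.save("w1.npy",g,allow_pickle=True)
t=eyes.grab_frame("top"); np.save("t1.npy",t,allow_pickle=True)
s=eyes.grab_frame("scene"); np.save("s1.npy",s,allow_pickle=True)
cv2.imwrite("pics/w.png",np.hstack([cv2.resize(a,(400,300)),cv2.resize(g["frame"],(400,300))])[:,:,::-1])
save(s,"s1crop",(400,60,512,300),2.4)
cv2.imwrite("pics/w1.png",cv2.resize(g["frame"],None,fx=1.5,fy=1.5)[:,:,::-1])
print(g["view"].round(3).tolist(),monitor.sense()["clock"],monitor.sense()["joints"])
for n,x in(("t",t),("s",s)):
    save(x,n+"1")
E
```

```text
[[-0.138, -0.99, 0.0, 0.08], [-0.948, 0.133, 0.29, 0.271], [-0.287, 0.04, -0.957, 0.575], [0.0, 0.0, 0.0, 1.0]] 2.1833 [-2.43537823e-01 -1.23090961e-01  1.72589263e+00  4.61388305e-05
  1.53909401e+00  1.46590820e+00]
```

View pics/w.png

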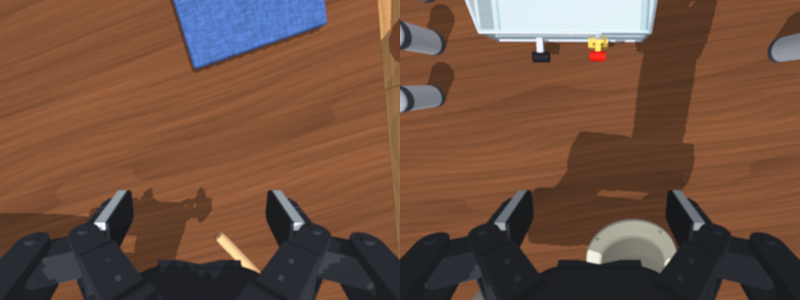

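View pics/s1crop.png

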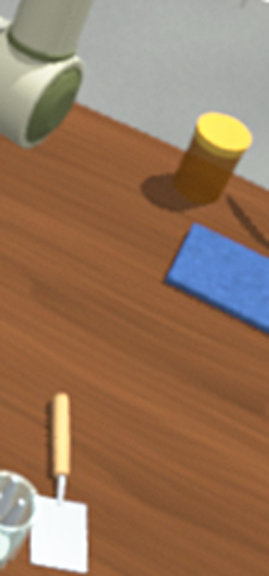

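View pics/w1.png

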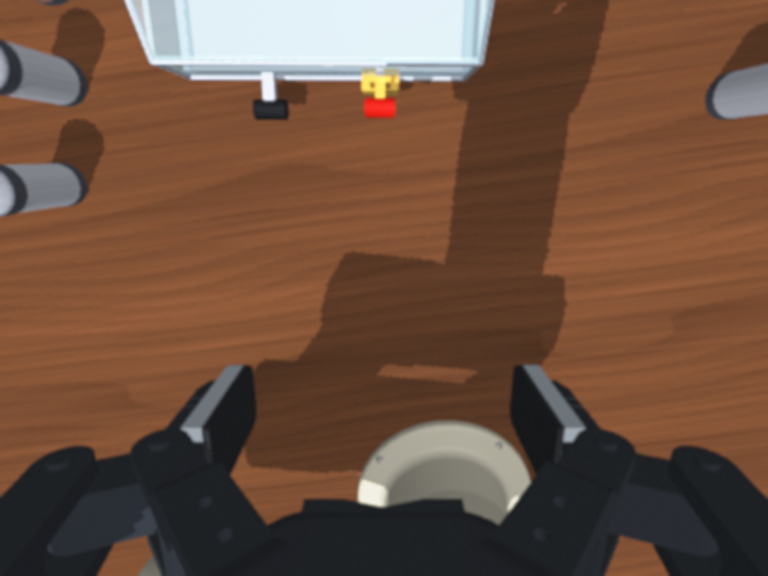

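Only a honey jar and a cloth were under the arm, so there is one orange short. In the wrist view the handle barrel is at (270,109) and the hasp grip at (380,108), both at 1.5x. Next come the poses.

```bash
cat >> h.py <<'E'
def blobs(f,lo,hi,amin=8,inv=None):
    m=cv2.inRange(cv2.cvtColor(f["frame"],cv2.COLOR_RGB2HSV),np.array(lo),np.array(hi))
    n,l,st,c=cv2.connectedComponentsWithStats(m)
    return [(c[i].round(1).tolist(),st[i].tolist()) for i in range(1,n) if st[i,4]>=amin]
E
python3 - <<'E'
from h import *
g,t,s=[np.load(n+"1.npy",allow_pickle=True).item() for n in "wts"]
red=[b for b in blobs(g,(0,200,120),(6,255,255)) if b[1][4]>20]; print(red)
blk=[b for b in blobs(g,(0,0,0),(180,255,60)) if b[0][1]<120]; print(blk)
gr=[onz(g,b[0],.072) for b in red]; ha=[onz(g,b[0],.042) for b in blk]; print(gr,ha)
h=[x for x in ha if abs(x[1]-gr[0][1])<.15][0]; d=h-gr[0]; print(np.linalg.norm(d[:2]))
yaw=np.arctan2(d[1],d[0])-np.arctan2(100,1); print("yaw",yaw)
rot=R.from_euler('z',yaw).as_matrix()
print("case",(h+gr[0])/2-rot@[-.1315,0,.057])
rs=blobs(s,(0,200,120),(6,255,255));print(rs)
for b in rs: print(tri(g,red[0][0],s,b[0]))
print("top orange/purple/brown",[(b,onz(t,b[0],.06)) for b in blobs(t,(125,100,80),(160,255,255))])
print("scene orange",[(b,onz(s,b[0],.02)) for b in blobs(s,(8,190,150),(16,255,255),15)])
c={'tallA':(163.5,208),'tallB':(153.5,233.5),'tallC':(342,241),'short':(170,184)}
for k,p in c.items(): print(k,onz(t,p,.105 if 'tall' in k else .06))
save(t,"tcrop",(90,110,390,280),2.6)
E
```

```text
[([252.8, 71.5], [243, 65, 21, 14, 255])]
[([7.9, 46.8], [0, 28, 14, 34, 186]), ([54.2, 56.6], [48, 42, 10, 27, 72]), ([474.6, 58.7], [471, 50, 11, 18, 37]), ([180.4, 72.6], [169, 66, 23, 13, 257])]
[array([0.4733405 , 0.01715824, 0.072     ])] [array([0.55150881, 0.33662621, 0.042     ]), array([0.53161464, 0.27963034, 0.042     ]), array([ 0.45043673, -0.28212685,  0.042     ]), array([0.48868345, 0.11543005, 0.042     ])]
0.09946232568896898
yaw -0.1448777037940676
case [ 6.11134322e-01  4.73093058e-02 -6.93889390e-18]
[([284.5, 166.2], [280, 163, 9, 8, 35])]
[0.4729264  0.01771213 0.07323837]
top orange/purple/brown [(([169.6, 160.7], [162, 153, 16, 16, 183]), array([0.72191438, 0.30872685, 0.06      ])), (([149.8, 167.9], [142, 161, 17, 15, 190]), array([0.69302251, 0.38198442, 0.06      ]))]
scene orange [(([333.6, 261.7], [327, 256, 17, 10, 80]), array([0.64879813, 0.30896023, 0.02      ]))]
tallA [0.54174368 0.31205482 0.105     ]
tallB [0.45015976 0.34354042 0.105     ]
tallC [ 0.44213104 -0.32299661  0.105     ]
short [0.63439159 0.30265044 0.06      ]
```

View pics/tcrop.png

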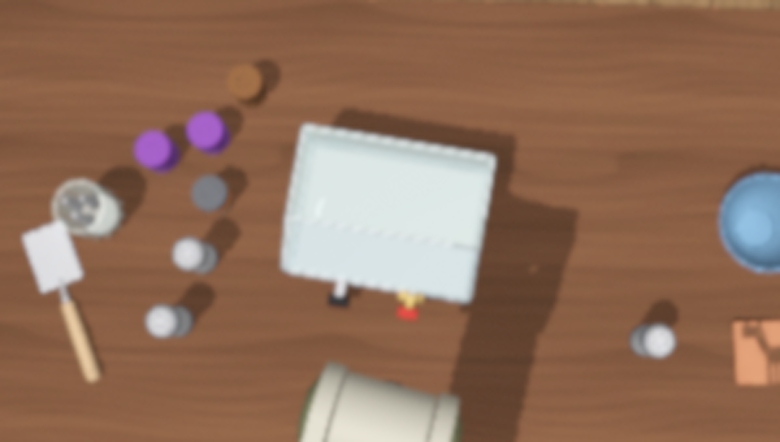

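The crop shows tops at A (190,254), B (162,321) and C (658,341), which agree with my estimates. The triangulated hasp grip height is 0.073, against 0.072 given. So the case is at (0.611, 0.047) with yaw -0.145. Opening the hasp now.

```bash
cat >> h.py <<'E'
CASE=np.array([.6111,.0473,0]); YAW=-.145; CR=R.from_euler('z',YAW).as_matrix(); HP=env.hold_point_z
QY=down(np.pi/2+YAW); QX=down(YAW)
def W(x,y,z): return CASE+CR@np.array([x,y,z])
def G(p,dz=0): return np.asarray(p)+[0,0,-HP+dz]   # TCP for grasp point p (tool down)
def hasp(th): a=.482+th; return W(-.110-.0474*np.sin(a),-.05,.030+.0474*np.cos(a))
def hood(th):
    a=np.arctan2(.022,.222)+th; r=np.hypot(.222,.022); return W(.091-r*np.cos(a),.05,.02+r*np.sin(a))
def arc(fn,ths,v,off=(0,0,0)):
    for t in ths: env.movel(G(fn(t))+np.array(off),velocity=v)
def st(tag=""):
    s=monitor.sense(); print(tag,round(s["clock"],1),"gap",round(s["finger_gap"],3),"F",np.round(s["contact_force"],1),"p",np.round(s["position"],4),"gf",np.round(s["gripper_force"],1)); return s
E
python3 - <<'E'
from h import *
st()
p=G(hasp(0)); env.reach(p+[0,0,.09],QY); env.movel(p+[0,0,.001],velocity=.12,guard=15); st("at")
env.close_gripper(30); st("closed")
arc(hasp,np.linspace(.125,1.02,8),.08); st("down")
f=eyes.grab_frame("wrist"); save(f,"hasp",s=1)
env.release(); st("rel")
env.movel(monitor.sense()["position"]+[0,0,.12],velocity=.25)
f=eyes.grab_frame("wrist")
cv2.imwrite("pics/hasp.png",np.hstack([cv2.resize(cv2.imread("pics/hasp.png"),(400,300)),cv2.resize(f["frame"],(400,300))[:,:,::-1]]))
for t in (0,.5,1.1,1.3,1.45,1.5,1.56): print(t,kinematics.ik(G(hood(t)),QY) is not None, kinematics.ik(G(hood(t))+[0,0,.05],QY) is not None)
E
```

```text
2.2 gap 1.001 F [-0.   0.6  0.7] p [0.36   0.0304 0.3299] gf 0.0
at 4.0 gap 0.999 F [-0.8  0.   0.4] p [0.4738 0.0168 0.0551] gf 0.0
closed 4.5 gap 0.296 F [-1.7  4.   4.6] p [0.4732 0.0173 0.0546] gf 31.7
down 6.5 gap 0.3 F [1.2 5.5 3.2] p [0.4489 0.0208 0.0148] gf 36.7
rel 7.2 gap 0.998 F [ 0.5  0.2 -0.1] p [0.4482 0.0205 0.0145] gf 0.0
0 True True
0.5 True True
1.1 True True
1.3 True True
1.45 True True
1.5 True True
1.56 True True
```

View pics/hasp.png

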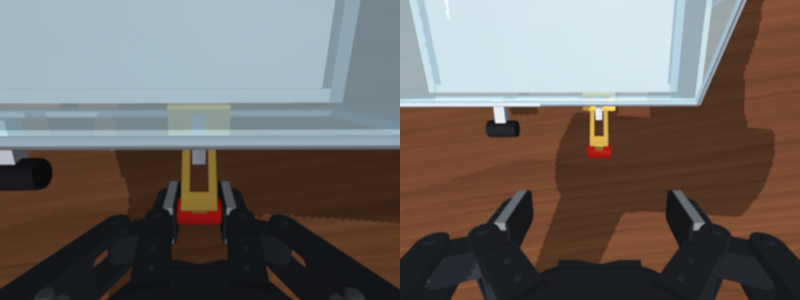

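The hasp is down: the red grip is at (599,153) in the right half, pulled toward the robot, with the slot off the staple. Next is the hood.

```bash
python3 - <<'E'
from h import *
f=eyes.grab_frame("wrist"); r=[b for b in blobs(f,(0,200,100),(6,255,255)) if b[1][4]>20]; print("grip",[onz(f,b[0],.034) for b in r],hasp(1.0))
p=G(hood(0)); env.reach(p+[0,0,.08],QY); print(env.movel(p+[0,0,.003],velocity=.12,guard=15)); st("at")
env.close_gripper(40); st("closed")
off=(0,0,.002)
for t in np.linspace(.1,1.5,15):
    arc(hood,[t],.15,off)
    if round(t,1) in(.1,.3,.8,1.1,1.5): st(t)
env.release(); st("rel")
env.movel(monitor.sense()["position"]+[0,0,.07],velocity=.15)
env.reach([0.42,0.2,0.3],QY); st()
s=eyes.grab_frame("scene"); save(s,"open",(150,100,450,330),2)
E
```

```text
grip [array([0.44620874, 0.02128727, 0.034     ])] [0.44831194 0.02054083 0.03420342]
False
at 9.2 gap 1.001 F [-0.8  0.  -0.2] p [0.4892 0.1154 0.027 ] gf 0.0
closed 9.8 gap 0.342 F [-1.   5.2  5.4] p [0.4889 0.1162 0.0267] gf 41.6
0.1 10.1 gap 0.341 F [ 2.3  6.1 -2.3] p [0.4921 0.1157 0.0476] gf 40.5
0.3 10.7 gap 0.341 F [ 2.3  6.5 -2.6] p [0.5049 0.1139 0.0898] gf 40.6
0.7999999999999999 12.2 gap 0.343 F [-1.6  4.8  1.3] p [0.5708 0.1044 0.1776] gf 40.6
1.0999999999999999 13.1 gap 0.339 F [-1.3  6.   3.3] p [0.6282 0.0962 0.211 ] gf 40.9
1.5 14.3 gap 0.338 F [0.6 5.6 4.7] p [0.7152 0.0836 0.2266] gf 40.6
rel 14.9 gap 1.004 F [ 0.2 -0.6  0.4] p [0.7145 0.0826 0.2263] gf 0.0
 16.7 gap 1.002 F [-0.1 -1.2  0.2] p [0.4207 0.1998 0.2999] gf 0.0
```

View pics/open.png

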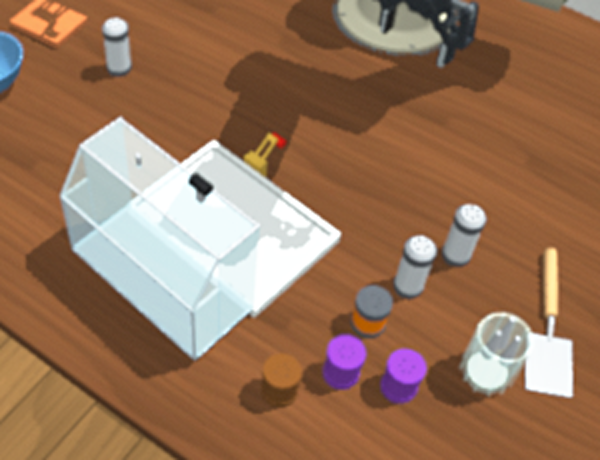

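The hood rests open. Now the tall shakers, starting with A.

```bash
cat >> h.py <<'E'
def bestq(p,yaw):
    j0=monitor.sense()["joints"]; c=[]
    for k in(0,np.pi):
        q=down(yaw+k); j=kinematics.ik(p,q)
        if j is not None: c.append((np.abs(np.array(j)-j0).max(),q))
    return min(c,key=lambda x:x[0])[1]
def pick(xy,gz,yaw,zt=.25,eff=40):
    p=G([xy[0],xy[1],gz]); up=np.array([p[0],p[1],zt]); q=bestq(up,yaw)
    env.reach(up,q); hit=env.movel(p,velocity=.2,guard=12); st(f"at hit={hit}")
    env.close_gripper(eff); st("closed"); env.movel(up,velocity=.2); st("lifted")
def place(x,y,gz,yaw,zt=.25):
    p=G(W(x,y,.011+gz)); up=np.array([p[0],p[1],zt]); q=bestq(up,yaw)
    env.reach(up,q); env.movel(p+[0,0,.03],velocity=.2); hit=env.movel(p,velocity=.06,guard=12); st(f"down hit={hit}")
    env.release(); env.movel(up,velocity=.25); st("placed")
E
python3 - <<'E'
from h import *
pick((.542,.312),.075,np.radians(80)); place(.02,.075,.075,YAW)
f=eyes.grab_frame("wrist"); save(f,"pa")
E
```

```text
at hit=False 18.6 gap 1.001 F [-0.5 -0.5 -0.2] p [0.5427 0.3121 0.0579] gf 0.0
closed 19.1 gap 0.523 F [-0.1  3.2  5.1] p [0.5424 0.3124 0.057 ] gf 38.3
lifted 20.2 gap 0.523 F [ 0.   0.2 -1.6] p [0.5416 0.3118 0.2485] gf 38.7
down hit=False 23.4 gap 0.511 F [ 0.4 -0.6 -1.6] p [0.6419 0.1186 0.0673] gf 40.0
placed 24.8 gap 1.0 F [-0.6 -0.6  0. ] p [0.6412 0.1186 0.2483] gf 0.0
```

View pics/pa.png

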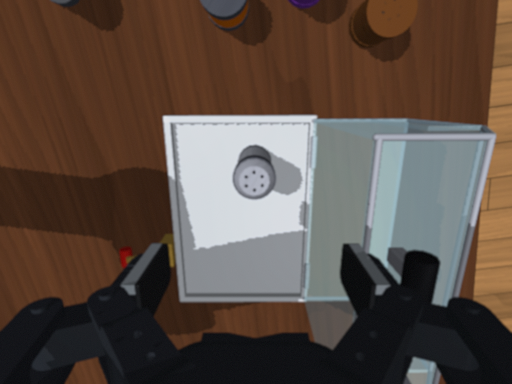

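A stands in the back row, at (254,180). Continuing with B and C.

```bash
python3 - <<'E'
from h import *
pick((.450,.344),.075,np.radians(80)); place(.02,0,.075,YAW)
pick((.442,-.322),.075,np.radians(90)); place(.02,-.075,.075,YAW)
env.reach([.5,.2,.36],down(np.pi/2)); f=eyes.grab_frame("wrist"); s=eyes.grab_frame("scene"); t=eyes.grab_frame("top")
cv2.imwrite("pics/c.png",np.hstack([cv2.resize(s["frame"][80:320,180:420],(400,400)),cv2.resize(t["frame"][110:260,90:290],(400,400))])[:,:,::-1])
for b in blobs(s,(8,190,130),(16,255,255),15): print(b,onz(s,b[0],.02))
np.save("t2.npy",t,allow_pickle=True)
E
```

```text
at hit=False 27.1 gap 1.004 F [-0.4 -0.3 -0.2] p [0.4507 0.3442 0.0573] gf 0.0
closed 27.6 gap 0.523 F [0.  2.8 4.2] p [0.4505 0.3445 0.057 ] gf 38.2
lifted 28.7 gap 0.521 F [ 0.1 -0.5 -1.2] p [0.4496 0.3437 0.2486] gf 38.8
down hit=False 31.6 gap 0.516 F [ 0.3 -0.3 -1.7] p [0.6307 0.0444 0.0671] gf 39.4
placed 33.0 gap 1.0 F [-0.3  0.1 -0.3] p [0.6304 0.0444 0.2483] gf 0.0
at hit=False 35.6 gap 0.998 F [ 0.   0.4 -0.1] p [ 0.4425 -0.3223  0.0573] gf 0.0
closed 36.1 gap 0.514 F [-0.9 -1.2  4.5] p [ 0.4423 -0.3225  0.057 ] gf 39.3
lifted 37.2 gap 0.51 F [-0.1 -1.  -2.2] p [ 0.4416 -0.3216  0.2486] gf 39.8
down hit=False 40.0 gap 0.51 F [-0.2 -1.  -2.3] p [ 0.6199 -0.0297  0.0668] gf 40.2
placed 41.4 gap 1.005 F [-0.1  0.  -0.1] p [ 0.6196 -0.0297  0.2484] gf 0.0
([333.4, 261.6], [327, 255, 17, 11, 82]) [0.6488526  0.30833872 0.02      ]
```

View pics/c.png

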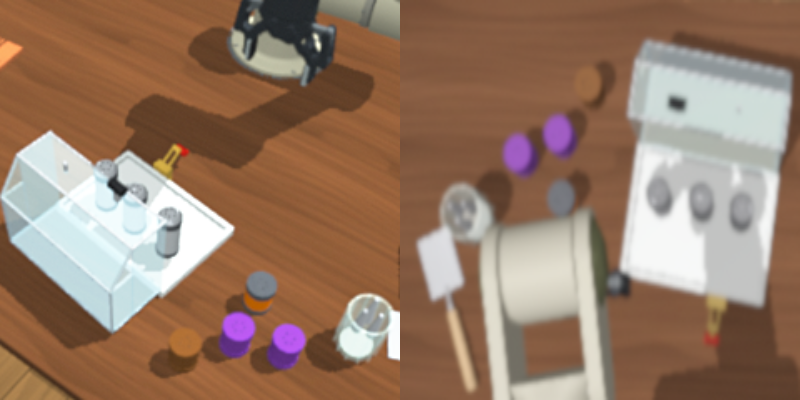

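All three talls stand in the back row. The orange short hasn't moved: it is at (260,290) in the scene crop, about (0.634, 0.303). Picking it.

```bash
python3 - <<'E'
from h import *
pick((.635,.303),.036,np.radians(115))
if abs(monitor.sense()["finger_gap"]-.59)<.05:
    place(-.058,0,.036,np.pi/2+YAW)
env.reach([.40,.07,.33],QY); f=eyes.grab_frame("wrist"); s=eyes.grab_frame("scene"); t=eyes.grab_frame("top")
cv2.imwrite("pics/d.png",np.hstack([cv2.resize(s["frame"][60:300,140:460],(400,300)),cv2.resize(f["frame"],(400,300))])[:,:,::-1])
E
```

```text
at hit=False 45.3 gap 1.003 F [-0.1  0.6  0.9] p [0.6357 0.3032 0.0189] gf 0.0
closed 45.7 gap 0.579 F [-1.1 -0.3  4.4] p [0.6354 0.3031 0.0181] gf 41.6
lifted 47.0 gap 0.581 F [-1.  -0.5 -1.4] p [0.6347 0.3029 0.2487] gf 41.4
down hit=True 49.7 gap 0.576 F [-0.9  0.2  5.9] p [0.553  0.0557 0.028 ] gf 41.5
placed 51.2 gap 1.001 F [-0.4 -0.6 -0.8] p [0.5532 0.0557 0.2486] gf 0.0
```

View pics/d.png

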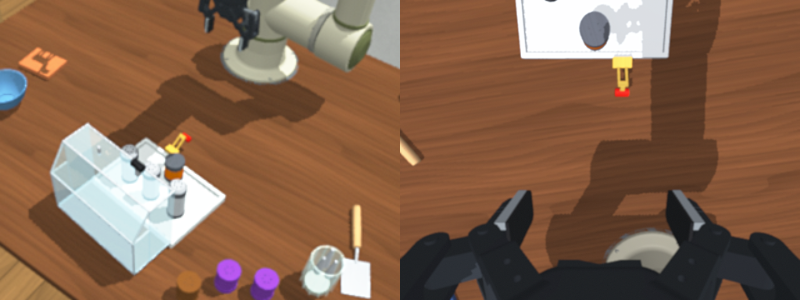

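The short stands in the front row, at (594,30) in the wrist half, and the talls are behind it. Lowering the hood.

```bash
python3 - <<'E'
from h import *
p=G(hood(1.575)); env.reach(p+[0,0,.07],QY); print(env.movel(p+[0,0,.002],velocity=.12,guard=15)); st("at")
f=eyes.grab_frame("wrist")
env.close_gripper(40); s=st("closed")
if .3<s["finger_gap"]<.4:
    for t in np.linspace(1.5,0.1,15): arc(hood,[t],.15,(0,0,.002))
    st("low"); arc(hood,[.03],.05,(0,0,.002)); print(env.movel(G(hood(0))+[0,0,-.003],velocity=.03,guard=15)); st("shut")
    env.release(); st(); env.movel(monitor.sense()["position"]+[0,0,.1],velocity=.2)
    g=eyes.grab_frame("wrist"); env.reach([.36,.03,.33],QY); sc=eyes.grab_frame("scene")
    w=eyes.grab_frame("wrist"); b=[b for b in blobs(w,(0,0,0),(180,255,60)) if b[0][1]<120]; print("handle",[onz(w,x[0],.042) for x in b],hood(0))
    cv2.imwrite("pics/e.png",np.hstack([cv2.resize(sc["frame"][60:300,140:460],(400,300)),cv2.resize(g["frame"],(400,300))])[:,:,::-1])
E
```

```text
False
at 54.0 gap 0.996 F [ 0.2 -0.   1.2] p [0.7313 0.0803 0.2268] gf 0.0
closed 54.6 gap 0.341 F [2.  5.3 1.8] p [0.7313 0.0814 0.2257] gf 42.4
low 59.1 gap 0.343 F [-3.   7.9  1.7] p [0.4922 0.1157 0.0466] gf 52.2
False
shut 60.1 gap 0.341 F [-5.9  8.4  1.7] p [0.4885 0.1162 0.0197] gf 52.4
 60.7 gap 1.003 F [ 0.4 -1.   0.2] p [0.4888 0.1156 0.0203] gf 0.0
handle [array([0.48855277, 0.11521826, 0.042     ])] [0.48869935 0.1157038  0.042     ]
```

View pics/e.png

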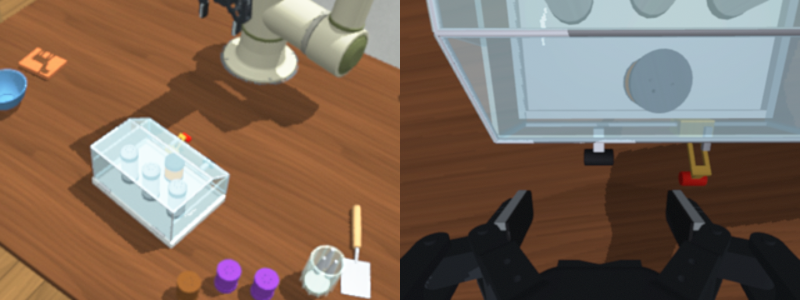

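The hood is fully shut, with the handle at its nominal place. Swinging the hasp back over the staple.

```bash
python3 - <<'E'
from h import *
p=G(hasp(1.0)); env.reach(p+[0,0,.1],QY); print(env.movel(p+[0,0,.001],velocity=.12,guard=15)); st("at")
env.close_gripper(30); s=st("closed")
if .25<s["finger_gap"]<.35:
    arc(hasp,np.linspace(.9,0,8),.08); st("up"); e=hasp(-.06); print(env.movel(G(e),velocity=.03,guard=15)); st("end")
    env.release(); st(); env.movel(monitor.sense()["position"]+[0,0,.1],velocity=.2)
    g=eyes.grab_frame("wrist"); env.reach([.36,.03,.33],QY); sc=eyes.grab_frame("scene")
    w=eyes.grab_frame("wrist"); b=blobs(w,(0,200,120),(6,255,255)); r=blobs(sc,(0,200,120),(6,255,255),5); print(b,r,[tri(w,b[0][0],sc,x[0]) for x in r],hasp(0), onz(w,b[0][0],.072))
    cv2.imwrite("pics/f.png",np.hstack([cv2.resize(sc["frame"][60:300,140:460],(400,300)),cv2.resize(g["frame"],(400,300))])[:,:,::-1])
E
```

```text
False
at 64.4 gap 0.999 F [-0.8  0.5 -0. ] p [0.4488 0.0204 0.0172] gf 0.0
closed 65.0 gap 0.291 F [0.8 4.  1.2] p [0.4483 0.0208 0.0166] gf 33.4
up 67.0 gap 0.297 F [-2.9  5.4  0.7] p [0.4726 0.0173 0.0534] gf 30.2
False
end 67.2 gap 0.295 F [-2.8  7.1 -1.3] p [0.475  0.017  0.0546] gf 30.1
 67.8 gap 0.998 F [-0.1  0.5 -0.3] p [0.4759 0.0165 0.0546] gf 0.0
[([251.9, 71.4], [242, 65, 21, 13, 250])] [([284.2, 166.1], [280, 163, 9, 8, 36])] [array([0.4727281 , 0.01718453, 0.07305286])] [0.47328793 0.01689371 0.0719997 ] [0.47283068 0.01718179 0.072     ]
```

View pics/f.png

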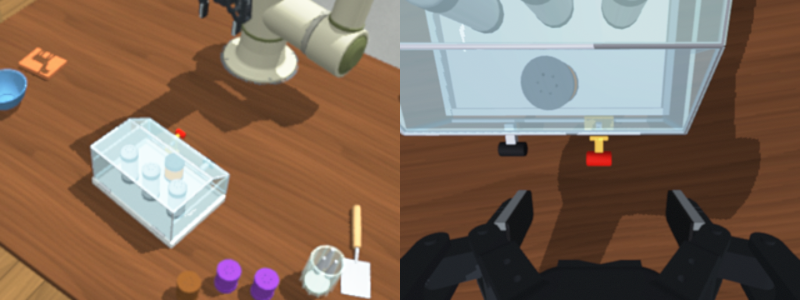

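The hasp grip is back where it started, to within 1 mm, and the shakers stand under the shut hood. Handing in.

```bash
python3 -c "
from h import *
print(job.hand_in())"
```

```text
the job is handed in; nothing more can be done
None
```

The job is handed in, with no verdict shown: three tall shakers stand in the back row and the one short in the front row, the hood is fully shut, and the hasp is back over the staple.

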